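# Sort the parts of a dismantled surveying instrument into their trays

## Robot

A 6-joint arm with a two-finger parallel gripper is mounted at the origin on the work surface. World frame = base frame: x ahead of the robot, y to its left, z up, the work surface at z = 0. Lengths are in m, angles in rad, forces in N, time in s.
With the tool pointing down it reaches from about 0.35 to 0.975 m from the base axis. Payload 4.9 kg.
Tool frame: the origin (TCP) lies between the finger pads; the fingertips stand 14 mm ahead of it and the grasp point (between the pads) lies 5 mm behind it; z points along the fingers, y is the direction in which the jaws open and shut (so a half turn about z gives the same grasp; the last joint's range is limited). The gripper opens to 85 mm and grips with 20 to 120 N. Pads are 22 mm wide; open, the fingers measure 114 mm over their backs; the gripper's body (76 mm by 85 mm) begins 54 mm behind the grasp point. The pads swing forward as they close: fully open they stand 13 mm farther back than shut.
Start: joints at [1.136, 0.053, 1.613, -0, 1.476, -0.119], TCP at [0.194, 0.594, 0.245] pointing down, gripper open.
Joint ranges: [-3.01, 3.01], [-1.01, 2.22], [0.06, 2.58], [-1.02, 4.17], [0.09, 2.62], [-3.14, 3.14]. Speed limits (rad/s): [2.57, 2.57, 3.14, 3.14, 3.14, 3.14].

## Interface

Orientations are given as a rotation vector (axis times angle).
In Python, from plant import monitor, vision, hand_in gives the robot as it stands. The module is installed in compiled form; this text tells all that it offers.
- The arm moves only by the tool play_rows, never from a script. Its argument "series" is a list that holds one entry, the list of rows, each a list of 7 numbers: the turn, a rotation vector about the tool's x, y, z in rad, then the shift along the tool's x, y, z in m, then the finger opening in m, from 0 to 0.0854. A call has 1 to 12 rows; each row is the pose to reach, as a shift and turn from the pose commanded when the call began, along the tool's axes at that moment; what a row does not reach only later rows make up. A row lasts 1/8 s, in which the tool goes at most 62.5 mm and 10.7 degrees, less where a joint would pass 70% of its speed; a pose out of reach is approached as far as the arm can. A call with a gripper value outside its range is refused whole. The fingers move at their own pace and stop on an object; "grip_force" is the grip in N (left out, the last holds). Time passes only in rows, so rows that repeat a pose let the fingers close. It gives the time, the measured TCP pose, the force and the opening at its end, in the units of the state.
- monitor.get_state(): the state, without advancing time (a new reading comes with each control period).
- vision.snapshot(name): name is "scene" or "top" or "wrist"; returns the picture (480x640x3 uint8, red, green, blue); there is no depth.
- vision.camera_params(name): a dict with "K" (3x3 intrinsics, pixels), "k1" (the pictures are not rectified: a ray, as slopes to the right and down, at radius r is drawn at 1 + k1 r^2 times it, then the intrinsics apply), "R" (3x3) and "t" (3): a world point X has camera coordinates R X + t; the wrist camera has in their place "tool_from_camera" (4x4, takes a point from camera to tool coordinates, whose origin is the TCP and whose axes are the flange's). Camera axes: x right, y down, z forward; pixel columns grow to the right and rows downward; lengths in m; the calibration is good to about 2 mm. A picture is of the moment at which its call begins: read the wrist's pose just before it. camera_params takes no time and is no camera call.
- hand_in(): hands the job in, once; it reports no verdict.
The state is a dict: "t": time; "q": joint angles; "qd": joint speeds; "joint_torque": joint torques, N m; "eef_pos": TCP position; "eef_rot": TCP orientation; "contact_force": force on the tool from outside, world axes, zero at the start; "ft_torque": the same for the moment, N m; "opening": finger opening in m.
Only numpy, scipy, OpenCV 4.12 (cv2) and the standard library are available. Lean on these libraries where they do the work, as an engineer would, in place of code of your own. Each camera call takes 0.05 s, during which the arm holds its last target.

## Task

Sort the five loose instrument parts - two foot screws, two eyepieces and one battery - into the three white trays: each goes inside the open compartment of the tray whose fixed sample shows the same kind of part. Set every part down standing upright on the tray floor, as it stands now, and let go. Do not shift the screwdriver or the small glass jar.

Things in the scene. Friction and masses are not known exactly. Their poses are not given: they have to be found in the camera images.
- foot_a: A loose levelling foot screw of a surveying instrument, standing on its knob: dark steel knurled knob 34 mm across and 16 mm high, on top of it an upright plain brass stem 12 mm in diameter, 48 mm high in all; 50 to 95 g. The two foot screws are alike. Origin: centre of the underside; z points up along the stem.
- foot_b: A loose levelling foot screw of a surveying instrument, standing on its knob: dark steel knurled knob 34 mm across and 16 mm high, on top of it an upright plain brass stem 12 mm in diameter, 48 mm high in all; 50 to 95 g. The two foot screws are alike. Origin: centre of the underside; z points up along the stem.
- eye_a: A loose eyepiece, standing with the eyecup up: round bare-metal foot 30 mm in diameter and 14 mm high, above it a black rubber eyecup 38 mm in diameter, 44 mm high in all, a small glass lens in its flat top; 45 to 80 g. The two eyepieces are alike. Origin: centre of the underside; z points up.
- eye_b: A loose eyepiece, standing with the eyecup up: round bare-metal foot 30 mm in diameter and 14 mm high, above it a black rubber eyecup 38 mm in diameter, 44 mm high in all, a small glass lens in its flat top; 45 to 80 g. The two eyepieces are alike. Origin: centre of the underside; z points up.
- battery: The loose battery: an upright grey plastic block, 60 mm along its x, 28 mm along its y, 50 mm high, with a black patch and two brass contacts on its top; 110 to 225 g. Origin: centre of the underside; z points up.
- tray_foot: White open tray, fixed. Trays differ only in the sample part fixed on the 10 mm high pad at the +x end (x 42 to 96 mm): here a foot screw, upright at x = 72, y = 0 mm. Empty compartment: inside 76 mm along x, 130 mm along y; floor top at z = 4 mm, walls 4 mm thick, rim at z = 14 mm; room for two side by side in y. Origin: underside, below the compartment's centre.
- tray_eye: White open tray, fixed. Trays differ only in the sample part fixed on the 10 mm high pad at the +x end (x 42 to 96 mm): here an eyepiece, upright at x = 72, y = 0 mm. Empty compartment: inside 76 mm along x, 130 mm along y; floor top at z = 4 mm, walls 4 mm thick, rim at z = 14 mm; room for two side by side in y. Origin: underside, below the compartment's centre.
- tray_batt: White open tray, fixed. Trays differ only in the sample part fixed on the 10 mm high pad at the +x end (x 42 to 96 mm): here a battery, its length along y, upright at x = 72, y = 0 mm. Empty compartment: inside 76 mm along x, 130 mm along y; floor top at z = 4 mm, walls 4 mm thick, rim at z = 14 mm; room for two side by side in y. Origin: underside, below the compartment's centre.
- screwdriver: Bystander, to be left alone: a screwdriver about 170 mm long lying loose between two trays, 26 mm high at the handle. Origin: at mid-length, on the underside; x points along it to the tip.
- jar: Bystander, to be left alone: a small glass jar with a metal cap, 40 mm in diameter and 48 mm high, standing loose between two trays. Origin: centre of the underside.

How it is judged:
By the outcome, as a careful person would: the job done as asked, in the order asked, and still so for the second after the job is handed in, with the robot touching nothing.
It also fails if it takes over 128 s, if anything falls off the work surface, if the arm or the gripper's body presses on something with over 40 N, if the wrist force passes 120 N, or if a joint passes its speed limit or range.

## Working session

There is one attempt and no reset: what is moved stays moved. The work goes in short steps, Python scripts to look and compute and a tool call to move; the robot and the scene stay as the last step left them, time stands still between calls to the robot, and variables do not carry over. Pictures are saved under pics/ and viewed, and the job is handed in when it is done.

Besides the shell and the picture viewer there is one more tool, called as name(argument=value, ...), one argument or row to a line, values as JSON. play_rows: Moves the arm, as the interface text tells. Its arguments: {"type":"object","properties":{"series":{"type":"array","items":{"type":"array","items":{"type":"array","items":{"type":"number"}}}},"grip_force":{"type":"number"}},"required":["series"]}

```bash
mkdir -p pics; ls
python3 - <<'E'
from plant import monitor, vision
import cv2
s=monitor.get_state();print(s)
for n in ["scene","top","wrist"]:
    im=vision.snapshot(n);cv2.imwrite(f"pics/{n}0.png",im[:,:,::-1]);print(n,vision.camera_params(n))
E
```

```text
pics
{'t': 0.0, 'q': array([ 1.13597890e+00,  5.33480433e-02,  1.61431743e+00,  1.87687774e-05,
        1.47598957e+00, -1.19002794e-01]), 'qd': array([ 0.00056744, -0.00021222, -0.00054545, -0.000416  ,  0.00152518,
       -0.00061413]), 'joint_torque': array([-1.80513933e-03, -3.93651080e+01, -3.70186615e+01, -2.15442674e-04,
        6.79506571e-03, -1.05506899e-05]), 'eef_pos': array([0.1938609 , 0.59354205, 0.24405445]), 'eef_rot': array([-0.49393249, -3.10193008,  0.00310758]), 'contact_force': array([-0.67288984, -0.9337586 , -0.01150537]), 'ft_torque': array([0.01419924, 0.00870683, 0.02298133]), 'opening': 0.08555037352766368}
scene {'K': array([[448.3356012 ,   0.        , 316.47744037],
       [  0.        , 448.3356012 , 235.578872  ],
       [  0.        ,   0.        ,   1.        ]]), 'k1': 0.03424409035712972, 'R': array([[ 0.78096283,  0.62422833, -0.02088196],
       [ 0.40129876, -0.52711718, -0.74907062],
       [-0.47859834,  0.5766164 , -0.66216097]]), 't': array([-0.38523039, -0.16560739,  1.01972597])}
top {'K': array([[613.4152711 ,   0.        , 326.08453044]
[... 193 characters left out ...]
[-0.9897831 , -0.008193  , -0.1423457 ],
       [ 0.14252506, -0.02881775, -0.98937159]]), 't': array([-0.02665897,  0.50047318,  1.1774879 ])}
wrist {'K': array([[340.89361567,   0.        , 320.70326821],
       [  0.        , 340.89361567, 242.02788315],
       [  0.        ,   0.        ,   1.        ]]), 'k1': -0.06368522888974479, 'tool_from_camera': array([[ 5.49794761e-04, -9.51916925e-01, -3.06355783e-01,
         7.87201057e-02],
       [ 9.99999733e-01,  3.76196492e-04,  6.25699975e-04,
         4.06361383e-04],
       [-4.80364426e-04, -3.06356045e-01,  9.51916878e-01,
        -1.27994129e-01],
       [ 0.00000000e+00,  0.00000000e+00,  0.00000000e+00,
         1.00000000e+00]])}
```

View pics/top0.png

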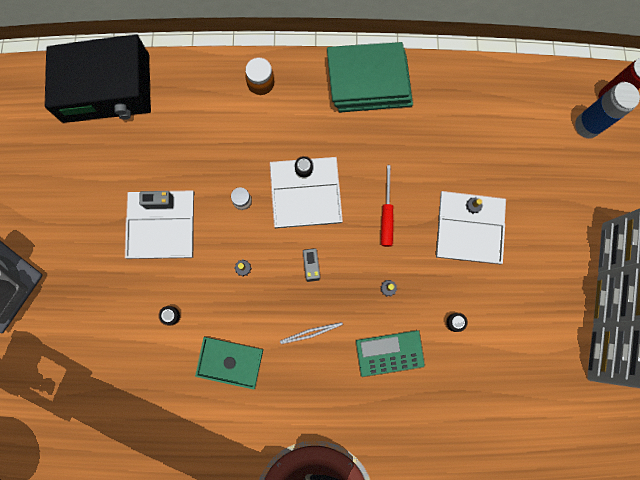

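View pics/scene0.png

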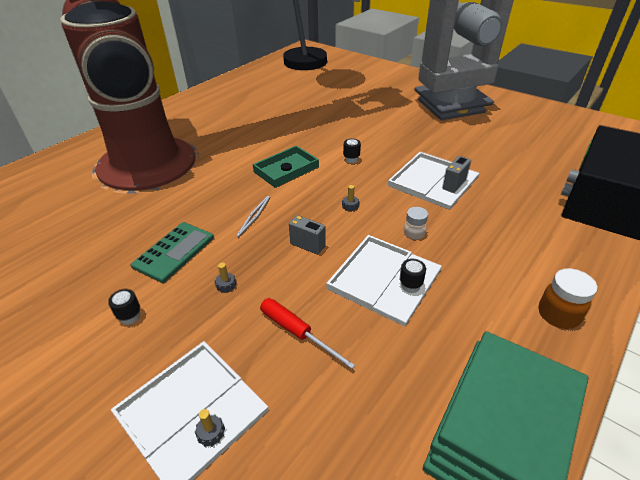

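View pics/wrist0.png

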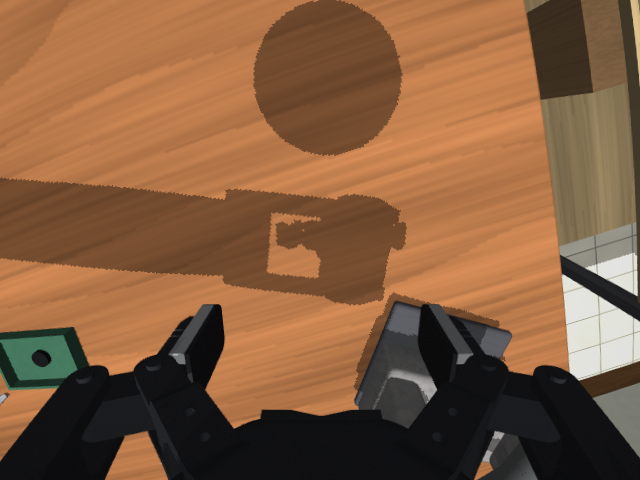

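The top view shows all the parts: feet at (243,268) and (389,288), eyepieces at (170,315) and (457,322), battery at (311,264). The trays are at left (battery), centre (eyepiece) and right (foot). The jar is at (241,198) and the screwdriver runs along x=388.

```bash
cat > h.py <<'E'
import numpy as np, cv2
from scipy.spatial.transform import Rotation as Ro
def slopes(px,cam):
    K=cam['K'];p=np.atleast_2d(np.array(px,float));d=np.c_[(p[:,0]-K[0,2])/K[0,0],(p[:,1]-K[1,2])/K[1,1]]
    u=d.copy()
    for _ in range(20): u=d/(1+cam['k1']*(u**2).sum(1,keepdims=True))
    return np.c_[u,np.ones(len(u))]
def ext(cam,s=None):
    if 'R' in cam: return cam['R'].T, -cam['R'].T@cam['t']
    T=cam['tool_from_camera'];R=Ro.from_rotvec(s['eef_rot']).as_matrix()
    return R@T[:3,:3], R@T[:3,3]+s['eef_pos']
def onplane(px,z,cam,s=None):
    Rw,c=ext(cam,s);d=slopes(px,cam)@Rw.T
    return c+d*((z-c[2])/d[:,2])[:,None]
def proj(X,cam,s=None):
    Rw,c=ext(cam,s);x=(np.atleast_2d(X)-c)@Rw;u=x[:,:2]/x[:,2:]
    u=u*(1+cam['k1']*(u**2).sum(1,keepdims=True));K=cam['K']
    return u*[K[0,0],K[1,1]]+K[:2,2]
def blobs(mask,amin=15):
    n,l,st,c=cv2.connectedComponentsWithStats(mask.astype(np.uint8))
    return [(c[i].round(1),st[i].tolist()) for i in range(1,n) if st[i,4]>=amin], l
E
python3 - <<'E'
from h import *
from plant import vision
np.set_printoptions(precision=4,suppress=True)
cam=vision.camera_params('top');im=cv2.imread('pics/top0.png');hsv=cv2.cvtColor(im,cv2.COLOR_BGR2HSV)
H,S,V=[hsv[:,:,i].astype(int) for i in range(3)]
roi=np.zeros(H.shape,bool);roi[145:335,110:520]=1
print("brass");
for c,st in blobs(roi&(H>20)&(H<35)&(S>120)&(V>120),3)[0]: print(c,st,onplane(c,.048,cam)[0])
print("white")
b,l=blobs(roi&(S<40)&(V>160),20)
for c,st in b: print(c,st,onplane(c,.044,cam)[0])
print("dark")
for c,st in blobs(roi&(V<60),20)[0]: print(c,st,onplane(c,.044,cam)[0])
print('gray')
for c,st in blobs(roi&(V>60)&(V<160)&(S<60),20)[0]: print(c,st,onplane(c,.05,cam)[0])
cv2.imwrite('pics/topz.png',cv2.resize(im[150:340,115:515],None,fx=2,fy=2,interpolation=cv2.INTER_CUBIC))
E
```

```text
brass
[163.5 193. ] [162, 192, 4, 3, 12] [0.6021 0.3019 0.048 ]
[163.5 200. ] [162, 199, 4, 3, 12] [0.5878 0.3012 0.048 ]
[478.8 201.1] [477, 199, 5, 6, 24] [ 0.592  -0.3315  0.048 ]
[240.5 265.4] [238, 263, 6, 6, 30] [0.4583 0.1435 0.048 ]
[308.8 274.3] [308, 273, 3, 4, 9] [0.442  0.0102 0.048 ]
[315.8 273.4] [315, 272, 3, 4, 10] [ 0.4439 -0.0034  0.048 ]
[390.6 286.3] [388, 284, 6, 6, 29] [ 0.4195 -0.1496  0.048 ]
white
[305.5 193.7] [270, 157, 72, 70, 4009] [0.6033 0.0181 0.044 ]
[303.5 164.4] [298, 159, 12, 12, 116] [0.6636 0.0227 0.044 ]
[388.1 182.1] [387, 165, 3, 38, 74] [ 0.6292 -0.1475  0.044 ]
[239.5 195.8] [231, 188, 18, 17, 243] [0.5979 0.1494 0.044 ]
[159.7 227.9] [125, 191, 68, 67, 3687] [0.532  0.3072 0.044 ]
[470.8 228.4] [437, 191, 69, 73, 3918] [ 0.5366 -0.314   0.044 ]
[312.8 276. ] [308, 273, 11, 6, 22] [0.4391 0.0023 0.044 ]
[167.4 315.2] [161, 309, 13, 13, 128] [0.3598 0.2852 0.044 ]
[457.9 321.7] [452, 316, 13, 13, 121] [ 0.3503 -0.2831  0.044 ]
[321.5 328.8] [297, 323, 46, 12, 132] [ 0.3366 -0.0151  0.044 ]
dark
[303.3 168.7] [295, 157, 18, 20, 151] [0.6547 0.
[... 599 characters left out ...]
314] [0.5916 0.3204 0.05  ]
[242.9 204.5] [232, 195, 19, 15, 87] [0.579  0.1415 0.05  ]
[439.2 212.8] [438, 197, 3, 32, 33] [ 0.5664 -0.2487  0.05  ]
[473.7 205.4] [466, 197, 17, 16, 118] [ 0.5826 -0.32    0.05  ]
[192. 234.] [192, 217, 1, 35, 35] [0.5192 0.2405 0.05  ]
[128.5 235.5] [127, 219, 11, 37, 56] [0.5153 0.3682 0.05  ]
[177.5 218. ] [166, 218, 24, 1, 24] [0.5511 0.2708 0.05  ]
[478.8 223.8] [442, 218, 61, 18, 82] [ 0.5451 -0.3292  0.05  ]
[500.4 246.3] [500, 240, 2, 12, 20] [ 0.4999 -0.3724  0.05  ]
[310.7 262.5] [303, 249, 17, 31, 296] [0.4649 0.0066 0.05  ]
[242.9 268.1] [234, 261, 16, 15, 125] [0.4529 0.1385 0.05  ]
[387.9 288.1] [382, 280, 15, 16, 135] [ 0.4158 -0.144   0.05  ]
```

View pics/topz.png

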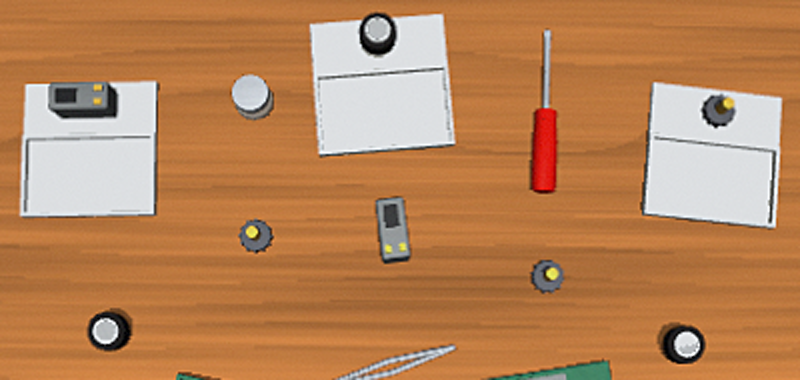

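Run:
```python
from h import *
from plant import vision
np.set_printoptions(precision=4,suppress=True)
cam=vision.camera_params('top');im=cv2.imread('pics/top0.png');hsv=cv2.cvtColor(im,cv2.COLOR_BGR2HSV)
H,S,V=[hsv[:,:,i].astype(int) for i in range(3)]
def sub(m,r):
    z=np.zeros_like(m);z[r[1]:r[3],r[0]:r[2]]=m[r[1]:r[3],r[0]:r[2]];return z
trays={'batt':(120,185,200,262),'eye':(266,150,346,232),'foot':(432,186,510,268)}
for n,r in trays.items():
    m=sub((S<60),r); m=cv2.morphologyEx(m.astype(np.uint8),cv2.MORPH_OPEN,np.ones((3,3)))
    ys,xs=np.nonzero(m); W=onplane(np.c_[xs,ys],.014,cam)[:,:2]
    rc=cv2.minAreaRect((W*1000).astype(np.float32)); bx=cv2.boxPoints(rc)
    print(n,rc);print(bx/1000)
    # near edge corners midpoint: two lowest x
    o=np.argsort(bx[:,0]);near=bx[o[:2]];near=near[np.argsort(near[:,1])];e=near[1]-near[0]
    ya=e/np.linalg.norm(e);xa=np.array([ya[1],-ya[0]])
    c=near.mean(0)+xa*42
    print(' yaw deg',np.degrees(np.arctan2(xa[1],xa[0])),'centre',c/1000, 'ywidth',np.linalg.norm(e))
m=sub((S<70)&(V>60)|(V<50)|((H>20)&(H<35)&(S>120)&(V>120)),(298,244,326,277))
# battery
ys,xs=np.nonzero(m);W=onplane(np.c_[xs,ys],.05,cam)[:,:2]
rc=cv2.minAreaRect((W*1000).astype(np.float32));print('battery',rc)
for n in ('scene',):
    c2=vision.camera_params(n)
    for p in [[.4583,.1435,.048],[.4195,-.1496,.048],[.3598,.2852,.044],[.3503,-.2831,.044],[.465,.0066,.05],[.57,.02,.004]]: print(p,proj(p,c2)[0])
i2=cv2.imread('pics/scene0.png');h2=cv2.cvtColor(i2,cv2.COLOR_BGR2HSV)
h,s,v=[h2[:,:,i].astype(int) for i in range(3)]
print([ (c,st) for c,st in blobs((h>15)&(h<35)&(s>150)&(v>100),5)[0] if st[4]<400 and 150<c[1]<450 and st[2]<20])
```

```text
batt ((545.3522338867188, 316.85186767578125), (139.0233612060547, 139.33187866210938), 1.1358290910720825)
[[0.4745 0.3851]
 [0.4772 0.2458]
 [0.6162 0.2486]
 [0.6135 0.3879]]
 yaw deg 1.1358432 centre [0.5178 0.3163] ywidth 139.33188
eye ((615.6061401367188, 18.490066528320312), (141.42678833007812, 138.54888916015625), 5.158782482147217)
[[ 0.539   0.0811]
 [ 0.5514 -0.0569]
 [ 0.6923 -0.0441]
 [ 0.6798  0.0938]]
 yaw deg 5.1587753 centre [0.587  0.0159] ywidth 138.54889
foot ((544.595458984375, -323.4444885253906), (140.91851806640625, 138.7718963623047), 84.13216400146484)
[[ 0.4684 -0.3864]
 [ 0.6064 -0.4006]
 [ 0.6208 -0.2604]
 [ 0.4828 -0.2463]]
 yaw deg -5.8678455 centre [ 0.5174 -0.3206] ywidth 140.91853
battery ((464.4308166503906, 6.595532417297363), (55.366233825683594, 27.51905059814453), 7.410295009613037)
[0.4583, 0.1435, 0.048] [348.7568 186.4221]
[0.4195, -0.1496, 0.048] [219.0779 264.8229]
[0.3598, 0.2852, 0.044] [349.7741 142.1318]
[0.3503, -0.2831, 0.044] [118.4455 298.032 ]
[0.465, 0.0066, 0.05] [305.3795 223.9384]
[0.57, 0.02, 0.004] [359.3962 265.0111]
[(array([450.8, 166.4]), [450, 166, 3, 2, 5]), (array([457.2, 168.6]), [456, 168, 3, 2, 5]), (array([350.6, 191.9]), [348, 185, 7, 16, 71]), (array([298.6, 217.2]), [297, 216, 4, 3, 8]), (array([294.1, 221.8]), [292, 221, 5, 3, 9]), (array([222.1, 270.4]), [218, 262, 9, 19, 103]), (array([204.7, 419.2]), [199, 409, 12, 22, 153])]
```

```bash
cat >> h.py <<'E'
def goal(s,pos,phi):
    """row delta (turn, shift) from state s to world pos, jaw direction angle phi (deg), tool down"""
    R=Ro.from_rotvec(s['eef_rot']).as_matrix(); f=np.radians(phi)
    G=np.c_[[-np.sin(f),np.cos(f),0],[np.cos(f),np.sin(f),0],[0,0,-1]]
    return np.r_[Ro.from_matrix(R.T@G).as_rotvec(), R.T@(np.array(pos)-s['eef_pos'])].round(4).tolist()
def info(s):
    R=Ro.from_rotvec(s['eef_rot']).as_matrix()
    print('t',round(s['t'],2),'pos',s['eef_pos'].round(4),'phi',np.degrees(np.arctan2(R[1,1],R[0,1])).round(1),'zax',R[:,2].round(3),'F',s['contact_force'].round(1),'op',round(s['opening'],4))
E
python3 - <<'E'
from h import *
from plant import monitor
s=monitor.get_state();info(s);print(goal(s,[.36,.285,.15],95))
E
```

```text
t 0.15 pos [0.1939 0.5937 0.2443] phi 71.9 zax [-0.001 -0.001 -1.   ] F [ 0.8 -0.1  0.4] op 0.0853
[-0.0016, -0.0005, -0.4031, -0.2538, -0.2417, 0.0947]
```

play_rows(
  series=[
    [[-0.0016,-0.0005,-0.403,-0.254,-0.242,0.095,0.085],[-0.0016,-0.0005,-0.403,-0.254,-0.242,0.095,0.085],[-0.0016,-0.0005,-0.403,-0.254,-0.242,0.095,0.085],[-0.0016,-0.0005,-0.403,-0.254,-0.242,0.095,0.085],[-0.0016,-0.0005,-0.403,-0.254,-0.242,0.095,0.085],[-0.0016,-0.0005,-0.403,-0.254,-0.242,0.095,0.085],[-0.0016,-0.0005,-0.403,-0.254,-0.242,0.095,0.085],[-0.0016,-0.0005,-0.403,-0.254,-0.242,0.095,0.085],[-0.0016,-0.0005,-0.403,-0.254,-0.242,0.095,0.085],[-0.0016,-0.0005,-0.403,-0.254,-0.242,0.095,0.085]],
  ],
  grip_force=40,
)

```text
t: 1.4
eef_pos: [0.3601, 0.2862, 0.1507]
eef_rot: [-0.14, 3.137, 0.003]
contact_force: [-0.6, -0.4, -0.2]
opening: 0.0851
```

```bash
cat > look.py <<'E'
import sys
from h import *
from plant import monitor, vision
def wl(name):
    s=monitor.get_state();im=vision.snapshot('wrist')[:,:,::-1].copy();cv2.imwrite(f'pics/{name}.png',im);info(s)
    return s,im,vision.camera_params('wrist')
E
python3 - <<'E'
from look import *
s,im,cam=wl('w1')
print(proj([.3598,.2852,.044],cam,s))
print(goal(s,[.3598,.2852,.023],95))
E
```

```text
t 1.4 pos [0.3601 0.2862 0.1507] phi 95.1 zax [ 0.001  0.002 -1.   ] F [-0.6 -0.4 -0.2] op 0.0851
[[318.30036405 245.23340491]]
[0.0018, 0.0013, 0.0019, 0.0005, -0.0012, 0.1277]
```

View pics/w1.png

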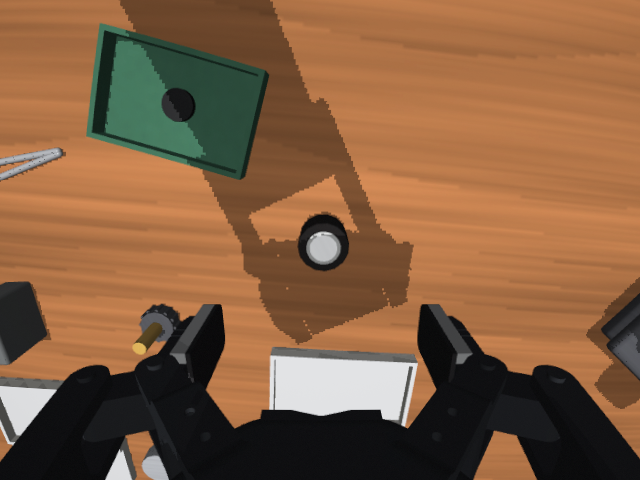

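The eyepiece lens appears at (323,247), against a predicted (318,245), so the measured position is a few mm off. I'll refine it with the wrist view.

Run:
```python
from h import *
from plant import monitor, vision
s=monitor.get_state();cam=vision.camera_params('wrist');im=cv2.imread('pics/w1.png')
hsv=cv2.cvtColor(im,cv2.COLOR_BGR2HSV);m=(hsv[:,:,1]<40)&(hsv[:,:,2]>150);z=np.zeros_like(m);z[200:300,280:370]=m[200:300,280:370]
for c,st in blobs(z)[0]: print(c,st); p=onplane(c,.044,cam,s)[0];print(p, goal(s,[p[0],p[1],.023],95))
```

```text
[322.8 246.8] [310, 232, 27, 30, 645]
[0.36067332 0.28841479 0.044     ] [0.0017, 0.0012, 0.0018, -0.0006, 0.0021, 0.1276]
```

play_rows(
  series=[
    [[0.0017,0.0012,0.002,0,0.0015,0.05,0.085],[0.0017,0.0012,0.002,0,0.0015,0.09,0.085],[0.0017,0.0012,0.002,0,0.0015,0.11,0.085],[0.0017,0.0012,0.002,0,0.0015,0.122,0.085],[0.0017,0.0012,0.002,0,0.0015,0.1275,0.085],[0.0017,0.0012,0.002,0,0.0015,0.1275,0.085],[0.0017,0.0012,0.002,0,0.0015,0.1275,0.034],[0.0017,0.0012,0.002,0,0.0015,0.1275,0.03],[0.0017,0.0012,0.002,0,0.0015,0.1275,0.03],[0.0017,0.0012,0.002,0,0.0015,0.1275,0.03],[0.0017,0.0012,0.002,0,0.0015,0.1275,0.03],[0.0017,0.0012,0.002,0,0.0015,0.1275,0.03]],
  ],
  grip_force=40,
)

```text
t: 2.95
eef_pos: [0.3609, 0.2871, 0.0236]
eef_rot: [-0.134, 3.138, 0.0]
contact_force: [-0.0, -0.3, 4.4]
opening: 0.0369
```

Run:
```python
from look import *
s,im,cam=wl('w2')
c=np.array([.587,.0159]);a=np.radians(5.16);X=np.array([np.cos(a),np.sin(a)]);Y=np.array([-np.sin(a),np.cos(a)])
for k in (35,-35): print(k,c-.006*X+k/1000*Y)
t=c-.006*X+.035*Y
print(goal(s,[t[0],t[1],.12],95.2),goal(s,[t[0],t[1],.0285],95.2))
```

```text
t 2.95 pos [0.3609 0.2871 0.0236] phi 94.9 zax [ 0.001  0.    -1.   ] F [-0.  -0.3  4.4] op 0.0369
35 [0.57787651 0.05021854]
-35 [ 0.58417212 -0.01949778]
[0.0001, 0.0007, -0.0055, -0.1961, -0.2545, -0.0963] [0.0001, 0.0007, -0.0055, -0.196, -0.2545, -0.0048]
```

View pics/w2.png

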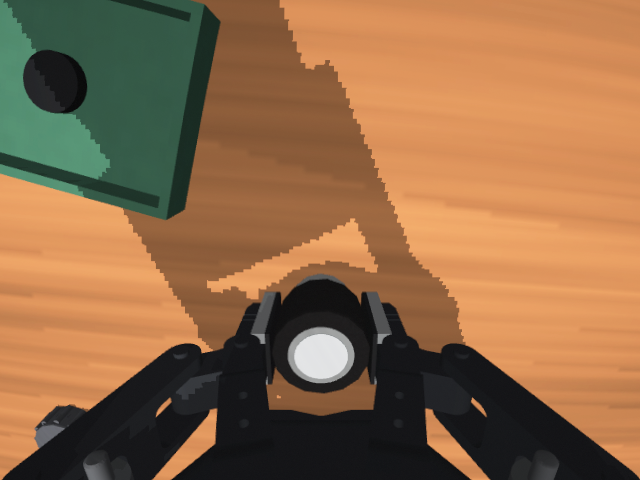

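Gripped, with the opening at 37 mm and the cup centred between the pads. I'll lift it and carry it over the eyepiece tray.

play_rows(
  series=[
    [[0,0,0,0,0,-0.03,0.03],[0,0,0,0,0,-0.08,0.03],[0,0,0,-0.02,-0.026,-0.096,0.03],[0,0.0007,-0.0055,-0.196,-0.2545,-0.096,0.03],[0,0.0007,-0.0055,-0.196,-0.2545,-0.096,0.03],[0,0.0007,-0.0055,-0.196,-0.2545,-0.096,0.03],[0,0.0007,-0.0055,-0.196,-0.2545,-0.096,0.03],[0,0.0007,-0.0055,-0.196,-0.2545,-0.096,0.03],[0,0.0007,-0.0055,-0.196,-0.2545,-0.096,0.03],[0,0.0007,-0.0055,-0.196,-0.2545,-0.096,0.03],[0,0.0007,-0.0055,-0.196,-0.2545,-0.096,0.03],[0,0.0007,-0.0055,-0.196,-0.2545,-0.096,0.03]],
  ],
)

```text
t: 4.5
eef_pos: [0.5767, 0.0509, 0.1187]
eef_rot: [0.145, -3.137, 0.0]
contact_force: [0.3, -0.5, -1.3]
opening: 0.0368
```

Run:
```python
from look import *
s,im,cam=wl('w3')
print(goal(s,[.578,.05,.0285],95.2))
```

```text
t 4.5 pos [0.5767 0.0509 0.1187] phi 95.3 zax [-0.001 -0.    -1.   ] F [ 0.3 -0.5 -1.3] op 0.0368
[-0.0001, -0.0014, 0.0014, -0.0014, -0.001, 0.0902]
```

View pics/w3.png

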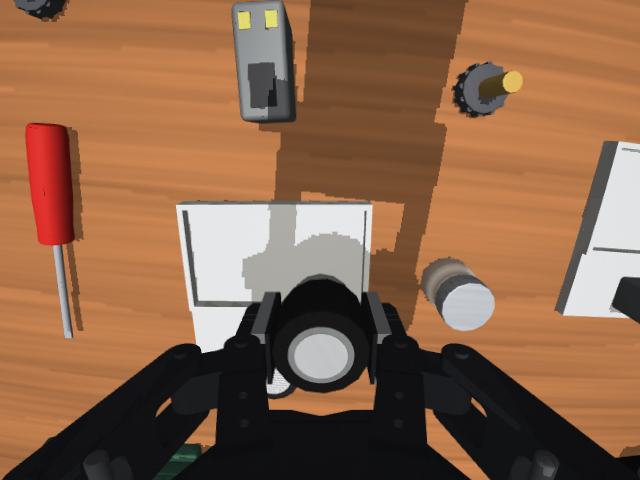

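Run:
```python
from look import *
s=monitor.get_state();cam=vision.camera_params('wrist')
print(onplane([[177,204],[372,202]],.014,cam,s), 'expected .5514,-.0569 / .539,.0811')
print(onplane([[245,19],[270,18],[238,114],[292,120],[263,62]],.05,cam,s))
```

```text
[[ 0.55455412 -0.05187739  0.014     ]
 [ 0.54083156  0.08373858  0.014     ]] expected .5514,-.0569 / .539,.0811
[[ 4.45073369e-01 -1.43782537e-05  5.00000000e-02]
 [ 4.43609313e-01  1.28439121e-02  5.00000000e-02]
 [ 4.92476794e-01 -1.94262178e-03  5.00000000e-02]
 [ 4.93097874e-01  2.78024681e-02  5.00000000e-02]
 [ 4.65053413e-01  1.04151114e-02  5.00000000e-02]]
```

play_rows(
  series=[
    [[0,-0.0014,0.0014,-0.003,0.001,0.04,0.03],[0,-0.0014,0.0014,-0.003,0.001,0.07,0.03],[0,-0.0014,0.0014,-0.003,0.001,0.084,0.03],[0,-0.0014,0.0014,-0.003,0.001,0.089,0.03],[0,-0.0014,0.0014,-0.003,0.001,0.0905,0.03],[0,-0.0014,0.0014,-0.003,0.001,0.0905,0.03],[0,-0.0014,0.0014,-0.003,0.001,0.0905,0.055],[0,-0.0014,0.0014,-0.003,0.001,0.0905,0.055],[0,-0.0014,0.0014,-0.003,0.001,0.0905,0.055],[0,-0.0014,0.0014,-0.003,0.001,0.07,0.055],[0,-0.0014,0.0014,-0.003,0.001,0.03,0.055],[0,-0.0014,0.0014,-0.003,0.001,-0.02,0.055]],
  ],
)

```text
t: 6.05
eef_pos: [0.5797, 0.0513, 0.1404]
eef_rot: [0.14, -3.138, 0.0]
contact_force: [0.5, -0.1, -0.2]
opening: 0.0553
```

Run:
```python
from look import *
s,im,cam=wl('w4')
print(goal(s,[.353,-.28,.15],95.2))
```

```text
t 6.05 pos [0.5797 0.0513 0.1404] phi 95.1 zax [-0.001 -0.    -1.   ] F [ 0.5 -0.1 -0.2] op 0.0553
[-0.0001, -0.0008, -0.0015, 0.2553, -0.3097, -0.0094]
```

View pics/w4.png

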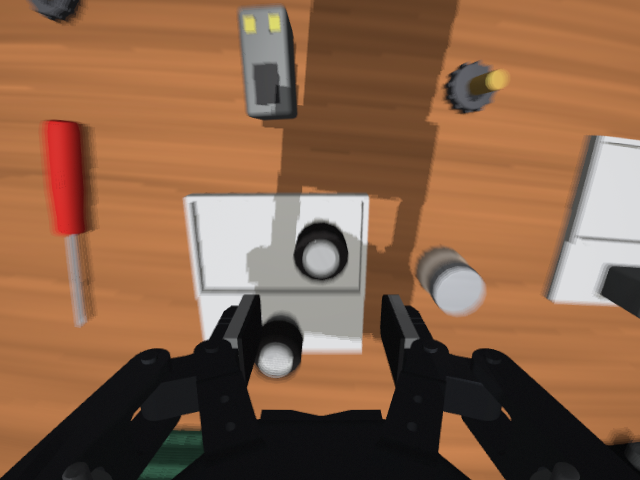

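The eyepiece stands upright in the compartment at about (321,250). Next is eye_b.

play_rows(
  series=[
    [[0,0,0,0.255,-0.31,-0.01,0.085],[0,0,0,0.255,-0.31,-0.01,0.085],[0,0,0,0.255,-0.31,-0.01,0.085],[0,0,0,0.255,-0.31,-0.01,0.085],[0,0,0,0.255,-0.31,-0.01,0.085],[0,0,0,0.255,-0.31,-0.01,0.085],[0,0,0,0.255,-0.31,-0.01,0.085],[0,0,0,0.255,-0.31,-0.01,0.085],[0,0,0,0.255,-0.31,-0.01,0.085],[0,0,0,0.255,-0.31,-0.01,0.085]],
  ],
)

```text
t: 7.35
eef_pos: [0.3545, -0.2794, 0.149]
eef_rot: [-0.143, 3.138, -0.0]
contact_force: [0.2, 0.5, 0.6]
opening: 0.0852
```

Run:
```python
from look import *
s,im,cam=wl('w5')
hsv=cv2.cvtColor(im,cv2.COLOR_BGR2HSV);m=(hsv[:,:,1]<40)&(hsv[:,:,2]>150);z=np.zeros_like(m);z[180:300,270:380]=m[180:300,270:380]
for c,st in blobs(z)[0]: print(c,st); p=onplane(c,.044,cam,s)[0];print(p, goal(s,[p[0],p[1],.023],95.2))
```

```text
t 7.35 pos [ 0.3545 -0.2794  0.149 ] phi 95.2 zax [ 0.001 -0.    -1.   ] F [0.2 0.5 0.6] op 0.0852
[319.1 242. ] [305, 229, 29, 27, 612]
[ 0.35112072 -0.28025974  0.044     ] [-0.0002, 0.0006, 0.0004, 0.0036, -0.0005, 0.126]
```

View pics/w5.png

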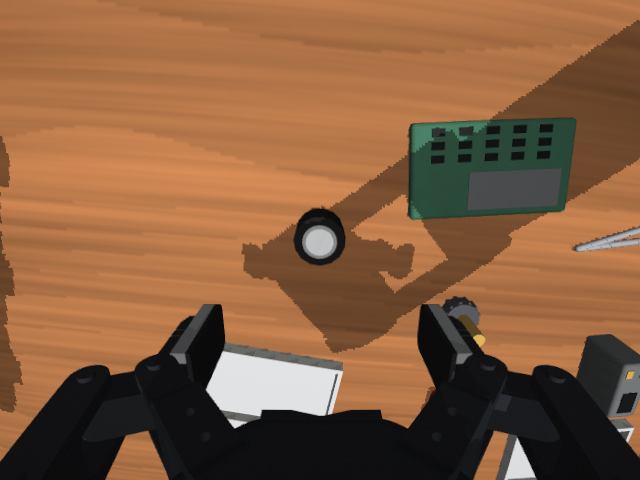

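The eyepiece lens is at (319,242), which puts the part at (0.351, -0.280). I'll descend and grip.

play_rows(
  series=[
    [[0,0,0,0.0035,-0.0005,0.05,0.085],[0,0,0,0.0035,-0.0005,0.09,0.085],[0,0,0,0.0035,-0.0005,0.11,0.085],[0,0,0,0.0035,-0.0005,0.122,0.085],[0,0,0,0.0035,-0.0005,0.126,0.085],[0,0,0,0.0035,-0.0005,0.126,0.06],[0,0,0,0.0035,-0.0005,0.126,0.034],[0,0,0,0.0035,-0.0005,0.126,0.03],[0,0,0,0.0035,-0.0005,0.126,0.03],[0,0,0,0.0035,-0.0005,0.126,0.03],[0,0,0,0.0035,-0.0005,0.126,0.03],[0,0,0,0.0035,-0.0005,0.126,0.03]],
  ],
  grip_force=40,
)

```text
t: 8.9
eef_pos: [0.3512, -0.2819, 0.0239]
eef_rot: [-0.14, 3.137, -0.003]
contact_force: [0.1, 1.0, 6.1]
opening: 0.0372
```

Run:
```python
from look import *
s=monitor.get_state();info(s)
print(goal(s,[.5865,-.0165,.12],95.2),goal(s,[.5865,-.0165,.028],95.2))
```

```text
t 8.9 pos [ 0.3512 -0.2819  0.0239] phi 95.1 zax [ 0.002 -0.002 -1.   ] F [0.1 1.  6.1] op 0.0372
[-0.0019, 0.0015, -0.0016, -0.2582, 0.2432, -0.0961] [-0.0019, 0.0015, -0.0016, -0.258, 0.2434, -0.0041]
```

play_rows(
  series=[
    [[0,0,0,0,0,-0.03,0.03],[0,0,0,0,0,-0.08,0.03],[0,0,0,-0.02,0.02,-0.096,0.03],[0,0,0,-0.258,0.2415,-0.096,0.03],[0,0,0,-0.258,0.2415,-0.096,0.03],[0,0,0,-0.258,0.2415,-0.096,0.03],[0,0,0,-0.258,0.2415,-0.096,0.03],[0,0,0,-0.258,0.2415,-0.096,0.03],[0,0,0,-0.258,0.2415,-0.096,0.03],[0,0,0,-0.258,0.2415,-0.096,0.03],[0,0,0,-0.258,0.2415,-0.096,0.03],[0,0,0,-0.258,0.2415,-0.096,0.03]],
  ],
)

```text
t: 10.4
eef_pos: [0.5851, -0.0187, 0.1187]
eef_rot: [0.137, -3.139, 0.001]
contact_force: [0.2, 0.0, -1.1]
opening: 0.037
```

Run:
```python
from look import *
s,im,cam=wl('w6')
print(goal(s,[.5865,-.0165,.028],95.2))
```

```text
t 10.4 pos [ 0.5851 -0.0187  0.1187] phi 95.0 zax [-0. -0. -1.] F [ 0.2  0.  -1.1] op 0.037
[-0.0003, -0.0001, -0.0034, -0.0016, 0.0021, 0.0907]
```

View pics/w6.png

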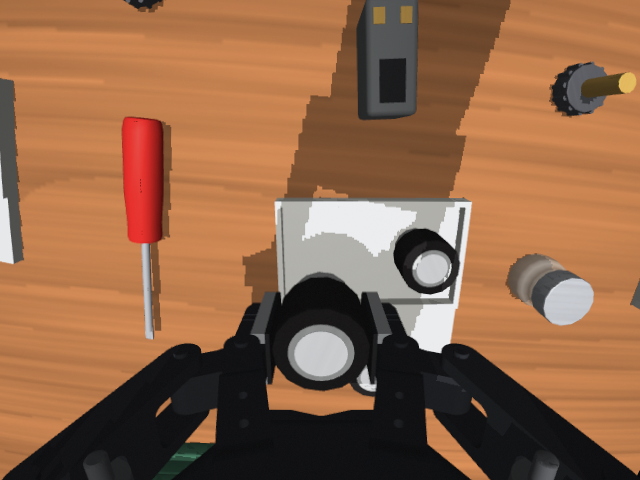

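play_rows(
  series=[
    [[0,0,-0.003,-0.002,0.001,0.04,0.03],[0,0,-0.003,-0.002,0.001,0.07,0.03],[0,0,-0.003,-0.002,0.001,0.084,0.03],[0,0,-0.003,-0.002,0.001,0.089,0.03],[0,0,-0.003,-0.002,0.001,0.0907,0.03],[0,0,-0.003,-0.002,0.001,0.0907,0.03],[0,0,-0.003,-0.002,0.001,0.0907,0.052],[0,0,-0.003,-0.002,0.001,0.0907,0.052],[0,0,-0.003,-0.002,0.001,0.0907,0.052],[0,0,-0.003,-0.002,0.001,0.07,0.052],[0,0,-0.003,-0.002,0.001,0.03,0.052],[0,0,-0.003,-0.002,0.001,-0.03,0.052]],
  ],
)

```text
t: 11.95
eef_pos: [0.5865, -0.0162, 0.1494]
eef_rot: [0.145, -3.135, -0.001]
contact_force: [0.9, 0.9, 0.5]
opening: 0.0521
```

Run:
```python
from look import *
s,im,cam=wl('w7')
print(goal(s,[.467,.010,.16],97.5))
```

```text
t 11.95 pos [ 0.5865 -0.0162  0.1494] phi 95.3 zax [-0.003  0.    -1.   ] F [0.9 0.9 0.5] op 0.0521
[0.0006, -0.0028, -0.0386, 0.1166, 0.0371, -0.0102]
```

View pics/w7.png

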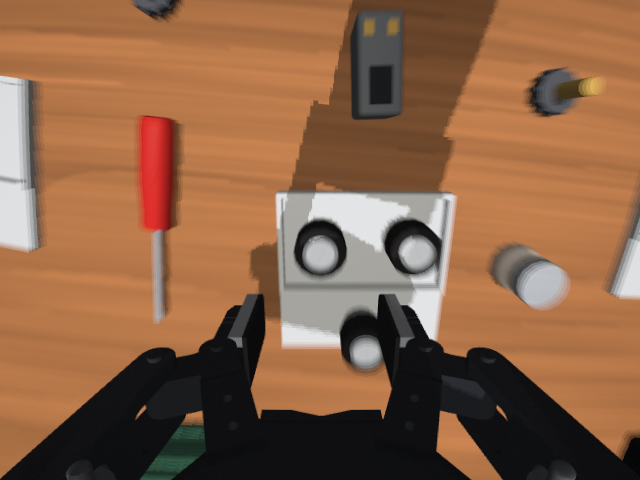

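Both eyepieces stand upright in their compartment, at (320,252) and (414,247). Next is the battery.

play_rows(
  series=[
    [[0,-0.0028,-0.038,0.1165,0.037,-0.01,0.085],[0,-0.0028,-0.038,0.1165,0.037,-0.01,0.085],[0,-0.0028,-0.038,0.1165,0.037,-0.01,0.085],[0,-0.0028,-0.038,0.1165,0.037,-0.01,0.085],[0,-0.0028,-0.038,0.1165,0.037,-0.01,0.085],[0,-0.0028,-0.038,0.1165,0.037,-0.01,0.085]],
  ],
)

```text
t: 12.75
eef_pos: [0.4694, 0.0095, 0.1591]
eef_rot: [-0.204, 3.132, -0.0]
contact_force: [-0.1, 0.1, -0.5]
opening: 0.0855
```

Run:
```python
from look import *
s,im,cam=wl('w8')
print(goal(s,[.467,.010,.025],97.5))
```

```text
t 12.75 pos [0.4694 0.0095 0.1591] phi 97.5 zax [ 0.003  0.    -1.   ] F [-0.1  0.1 -0.5] op 0.0855
[-0.0004, 0.0033, -0.0009, 0.0028, 0.0009, 0.1341]
```

View pics/w8.png

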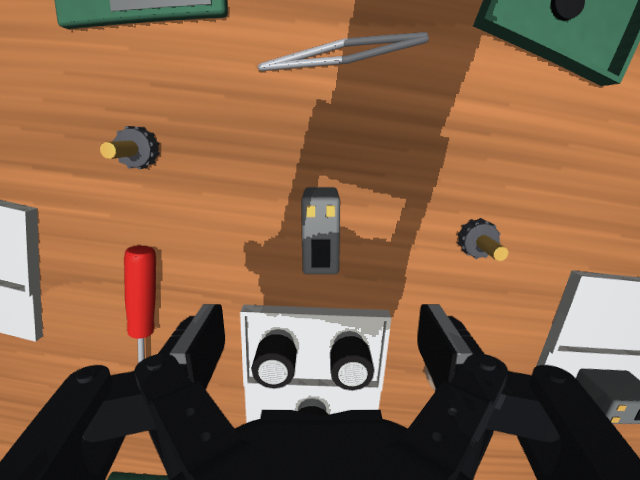

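Run:
```python
from look import *
s=monitor.get_state();cam=vision.camera_params('wrist')
P=onplane([[321,197],[321,274],[302,236],[340,236],[321,235.5]],.05,cam,s);print(P)
print(onplane([[108,150],[501,254]],.048,cam,s))
p=P[-1];print(goal(s,[p[0],p[1],.026],97.5))
```

```text
[[ 0.43431681  0.00575531  0.05      ]
 [ 0.4923356   0.01339058  0.05      ]
 [ 0.46445062 -0.00419473  0.05      ]
 [ 0.46085645  0.02316324  0.05      ]
 [ 0.46227831  0.00943487  0.05      ]]
[[ 0.4203211  -0.14583096  0.048     ]
 [ 0.45953882  0.14688326  0.048     ]]
[-0.0003, 0.003, -0.0009, 0.0073, 0.0008, 0.1329]
```

play_rows(
  series=[
    [[0,0.003,0,0.006,0.0008,0.05,0.085],[0,0.003,0,0.006,0.0008,0.09,0.085],[0,0.003,0,0.006,0.0008,0.115,0.085],[0,0.003,0,0.006,0.0008,0.129,0.085],[0,0.003,0,0.006,0.0008,0.133,0.085],[0,0.003,0,0.006,0.0008,0.133,0.05],[0,0.003,0,0.006,0.0008,0.133,0.024],[0,0.003,0,0.006,0.0008,0.133,0.02],[0,0.003,0,0.006,0.0008,0.133,0.02],[0,0.003,0,0.006,0.0008,0.133,0.02],[0,0.003,0,0.006,0.0008,0.133,0.02],[0,0.003,0,0.006,0.0008,0.133,0.02]],
  ],
  grip_force=50,
)

```text
t: 14.3
eef_pos: [0.4636, 0.0097, 0.0267]
eef_rot: [-0.204, 3.133, -0.001]
contact_force: [-0.6, -0.2, 6.3]
opening: 0.0275
```

Run:
```python
from look import *
s=monitor.get_state();info(s);print(s['q'].round(2))
print(goal(s,[.515,.319,.13],1))
```

```text
t 14.3 pos [0.4636 0.0097 0.0267] phi 97.5 zax [ 0.002 -0.001 -1.   ] F [-0.6 -0.2  6.3] op 0.0275
[-0.14 -0.09  2.14 -0.    1.08 -1.84]
[0.0008, 0.0019, 1.6837, -0.0913, 0.3, -0.1034]
```

play_rows(
  series=[
    [[0,0,0,0,0,-0.03,0.02],[0,0,0,0,0,-0.08,0.02],[0,0,0.1,-0.005,0.02,-0.104,0.02],[0,0.002,0.286,-0.014,0.06,-0.104,0.02],[0,0.002,0.472,-0.03,0.1,-0.104,0.02],[0,0.002,0.658,-0.04,0.14,-0.104,0.02],[0,0.002,0.844,-0.05,0.18,-0.104,0.02],[0,0.002,1.03,-0.06,0.22,-0.104,0.02],[0,0.002,1.215,-0.07,0.25,-0.104,0.02],[0,0.002,1.4,-0.08,0.28,-0.104,0.02],[0,0.002,1.58,-0.09,0.295,-0.104,0.02],[0,0.002,1.684,-0.091,0.3,-0.104,0.02]],
  ],
)

```text
t: 15.8
eef_pos: [0.5134, 0.3198, 0.1283]
eef_rot: [-2.204, -2.236, 0.003]
contact_force: [-0.3, -0.6, -1.1]
opening: 0.0272
```

play_rows(
  series=[
    [[0,0,0,0,0,0,0.02],[0,0,0,0,0,0,0.02]],
  ],
)

```text
t: 16.05
eef_pos: [0.5134, 0.3187, 0.1288]
eef_rot: [-2.2, -2.24, 0.003]
contact_force: [-0.8, -0.6, -1.5]
opening: 0.0275
```

Run:
```python
from look import *
s,im,cam=wl('w9')
print(goal(s,[.515,.319,.0305],1))
```

```text
t 16.05 pos [0.5134 0.3187 0.1288] phi 1.1 zax [-0.003  0.    -1.   ] F [-0.8 -0.6 -1.5] op 0.0275
[-0.0025, -0.0002, 0.001, 0.0003, 0.0018, 0.0983]
```

View pics/w9.png

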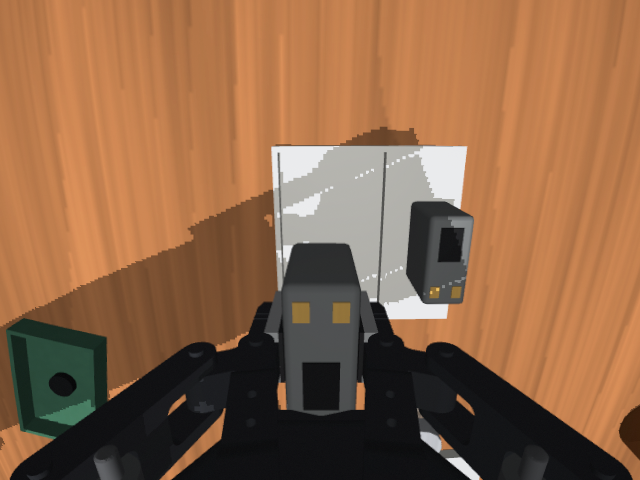

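Run:
```python
from look import *
s=monitor.get_state();cam=vision.camera_params('wrist')
print(onplane([[272,148],[384,150],[466,147],[447,318],[380,305]],.012,cam,s))
```

```text
[[0.47807441 0.3871108  0.012     ]
 [0.55633801 0.38725954 0.012     ]
 [0.61428739 0.39101594 0.012     ]
 [0.61853996 0.25513868 0.012     ]
 [0.56209972 0.26648015 0.012     ]]
```

play_rows(
  series=[
    [[0,0,0,0.001,0.004,0.04,0.02],[0,0,0,0.001,0.004,0.075,0.02],[0,0,0,0.001,0.004,0.091,0.02],[0,0,0,0.001,0.004,0.096,0.02],[0,0,0,0.001,0.004,0.098,0.02],[0,0,0,0.001,0.004,0.098,0.02],[0,0,0,0.001,0.004,0.098,0.044],[0,0,0,0.001,0.004,0.098,0.044],[0,0,0,0.001,0.004,0.098,0.044],[0,0,0,0.001,0.004,0.08,0.044],[0,0,0,0.001,0.004,0.04,0.044],[0,0,0,0.001,0.004,-0.02,0.044]],
  ],
)

```text
t: 17.6
eef_pos: [0.5168, 0.3196, 0.1499]
eef_rot: [-2.2, -2.238, 0.006]
contact_force: [-0.0, 0.2, 0.4]
opening: 0.0438
```

Run:
```python
from look import *
s,im,cam=wl('w10')
print(goal(s,[.460,.147,.15],84))
```

```text
t 17.6 pos [0.5168 0.3196 0.1499] phi 1.0 zax [-0.004 -0.001 -1.   ] F [-0.   0.2  0.4] op 0.0438
[-0.004, -0.0028, -1.449, -0.1716, -0.0597, 0.0003]
```

View pics/w10.png

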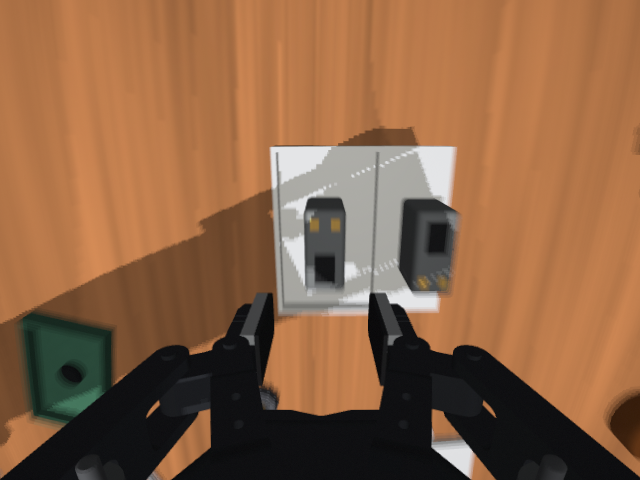

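The battery stands upright and centred in its compartment, at (325,245). Next is foot_a.

play_rows(
  series=[
    [[-0.004,-0.003,-0.18,-0.02,-0.007,0,0.06],[-0.004,-0.003,-0.36,-0.04,-0.014,0,0.06],[-0.004,-0.003,-0.54,-0.06,-0.021,0,0.06],[-0.004,-0.003,-0.72,-0.085,-0.03,0,0.06],[-0.004,-0.003,-0.9,-0.11,-0.038,0,0.06],[-0.004,-0.003,-1.08,-0.13,-0.045,0,0.06],[-0.004,-0.003,-1.26,-0.15,-0.052,0,0.06],[-0.004,-0.003,-1.449,-0.1715,-0.06,0,0.06],[-0.004,-0.003,-1.449,-0.1715,-0.06,0,0.06],[-0.004,-0.003,-1.449,-0.1715,-0.06,0,0.06]],
  ],
)

```text
t: 18.9
eef_pos: [0.4614, 0.1481, 0.1504]
eef_rot: [0.168, 3.132, 0.003]
contact_force: [-0.1, -0.2, 0.6]
opening: 0.0598
```

Run:
```python
from look import *
s,im,cam=wl('w11')
hsv=cv2.cvtColor(im,cv2.COLOR_BGR2HSV);m=(hsv[:,:,0]>20)&(hsv[:,:,0]<35)&(hsv[:,:,1]>100)&(hsv[:,:,2]>150);z=np.zeros_like(m);z[180:300,250:400]=m[180:300,250:400]
for c,st in blobs(z)[0]: print(c,st); p=onplane(c,.048,cam,s)[0];print(p, goal(s,[p[0],p[1],.035],84))
```

```text
t 18.9 pos [0.4614 0.1481 0.1504] phi 83.9 zax [ 0.005  0.002 -1.   ] F [-0.1 -0.2  0.6] op 0.0598
```

View pics/w11.png

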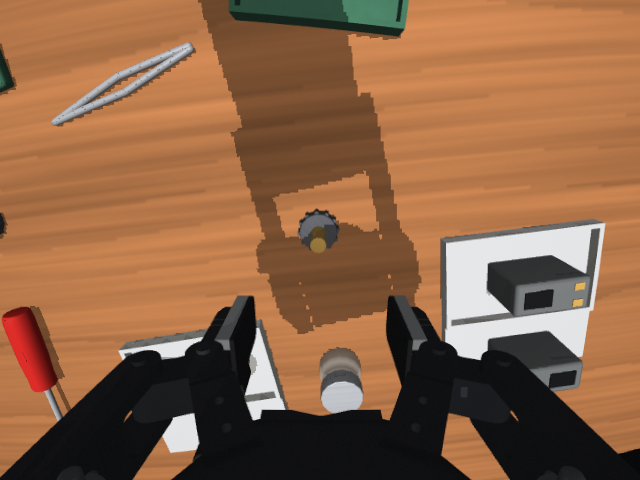

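Run:
```python
from look import *
s=monitor.get_state();cam=vision.camera_params('wrist')
p=onplane([318,245],.048,cam,s)[0];print(p,onplane([318,230],.016,cam,s)[0], goal(s,[p[0],p[1],.035],84))
```

```text
[0.45943058 0.14733583 0.048     ] [0.45754155 0.14738078 0.016     ] [0.0023, 0.0043, -0.0015, 0.0023, -0.0014, 0.1153]
```

play_rows(
  series=[
    [[0.0023,0.0043,0,0.002,-0.001,0.05,0.06],[0.0023,0.0043,0,0.002,-0.001,0.085,0.06],[0.0023,0.0043,0,0.002,-0.001,0.105,0.06],[0.0023,0.0043,0,0.002,-0.001,0.115,0.06],[0.0023,0.0043,0,0.002,-0.001,0.115,0.05],[0.0023,0.0043,0,0.002,-0.001,0.115,0.03],[0.0023,0.0043,0,0.002,-0.001,0.115,0.012],[0.0023,0.0043,0,0.002,-0.001,0.115,0.006],[0.0023,0.0043,0,0.002,-0.001,0.115,0.006],[0.0023,0.0043,0,0.002,-0.001,0.115,0.006],[0.0023,0.0043,0,0.002,-0.001,0.115,0.006],[0.0023,0.0043,0,0.002,-0.001,0.115,0.006]],
  ],
  grip_force=40,
)

```text
t: 20.45
eef_pos: [0.4601, 0.1472, 0.0356]
eef_rot: [0.164, 3.137, -0.0]
contact_force: [-1.3, -0.3, 5.5]
opening: 0.0097
```

Run:
```python
from look import *
s,im,cam=wl('w12')
c=np.array([.5195,-.317]);a=np.radians(-5.87);X=np.array([np.cos(a),np.sin(a)]);Y=np.array([-np.sin(a),np.cos(a)])
for k in (35,-35):
    t=c-.004*X+k/1000*Y
    print(k,t,goal(s,[*t,.135],84))
```

```text
t 20.45 pos [0.4601 0.1472 0.0356] phi 84.0 zax [ 0.001 -0.    -1.   ] F [-1.3 -0.3  5.5] op 0.0097
35 [ 0.51910048 -0.28177444] [-0.0001, 0.0006, -0.0001, -0.1036, -0.4204, -0.0993]
-35 [ 0.51194146 -0.35140739] [-0.0001, 0.0006, -0.0001, -0.1038, -0.4904, -0.0993]
```

View pics/w12.png

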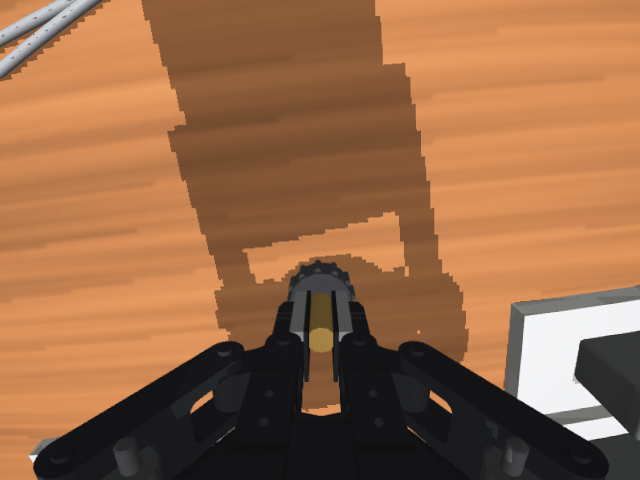

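Gripped by the stem, with the brass top at (321,340). I'll lift it and carry it to the far slot of the foot tray.

play_rows(
  series=[
    [[0,0,0,0,0,-0.03,0.006],[0,0,0,0,0,-0.085,0.006],[0,0,0,-0.01,-0.045,-0.1,0.006],[0,0,0,-0.104,-0.49,-0.1,0.006],[0,0,0,-0.104,-0.49,-0.1,0.006],[0,0,0,-0.104,-0.49,-0.1,0.006],[0,0,0,-0.104,-0.49,-0.1,0.006],[0,0,0,-0.104,-0.49,-0.1,0.006],[0,0,0,-0.104,-0.49,-0.1,0.006],[0,0,0,-0.104,-0.49,-0.1,0.006],[0,0,0,-0.104,-0.49,-0.1,0.006],[0,0,0,-0.104,-0.49,-0.1,0.006]],
  ],
)

```text
t: 22.0
eef_pos: [0.511, -0.3513, 0.1338]
eef_rot: [-0.167, -3.135, -0.001]
contact_force: [0.2, 1.0, -2.1]
opening: 0.0098
```

play_rows(
  series=[
    [[0,0,0,0,0,0,0.006],[0,0,0,0,0,0,0.006]],
  ],
)

```text
t: 22.25
eef_pos: [0.5116, -0.3494, 0.1346]
eef_rot: [-0.161, -3.136, 0.0]
contact_force: [0.3, 0.0, -0.8]
opening: 0.0094
```

Run:
```python
from look import *
s,im,cam=wl('w13')
print(goal(s,[.512,-.3515,.040],84))
```

```text
t 22.25 pos [ 0.5116 -0.3494  0.1346] phi 84.1 zax [-0.002  0.    -1.   ] F [ 0.3  0.  -0.8] op 0.0094
[-0.0001, -0.0016, 0.0019, -0.0008, -0.0021, 0.0946]
```

View pics/w13.png

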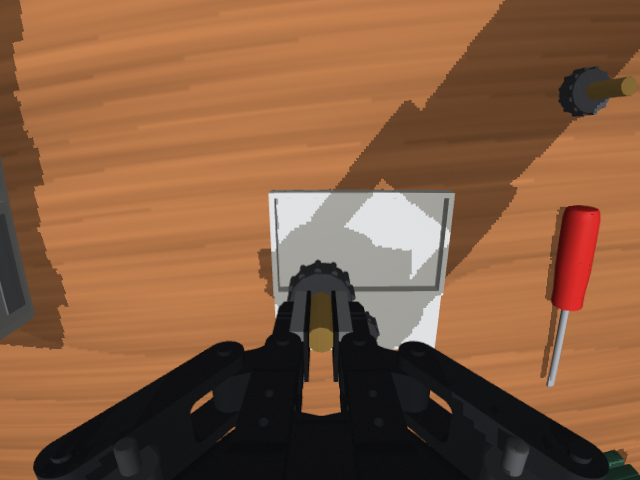

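Run:
```python
from look import *
s=monitor.get_state();cam=vision.camera_params('wrist')
P=onplane([[269,192],[454,192]],.014,cam,s)[:,:2];print(P);e=P[1]-P[0];e/=np.linalg.norm(e);X=np.array([e[1],-e[0]])
c=P.mean(0)+.042*X;print('centre',c,np.degrees(np.arctan2(X[1],X[0])));print('cell',X@(s['eef_pos'][:2]-c),e@(s['eef_pos'][:2]-c))
```

```text
[[ 0.47077425 -0.38295685]
 [ 0.48442526 -0.24703874]]
centre [ 0.51938951 -0.31919498] -5.735301603607643
cell -0.004635230580174498 -0.0310056321789814
```

play_rows(
  series=[
    [[0,0,0,-0.001,-0.002,0.04,0.006],[0,0,0,-0.001,-0.002,0.075,0.006],[0,0,0,-0.001,-0.002,0.089,0.006],[0,0,0,-0.001,-0.002,0.0935,0.006],[0,0,0,-0.001,-0.002,0.0948,0.006],[0,0,0,-0.001,-0.002,0.0948,0.006],[0,0,0,-0.001,-0.002,0.0948,0.035],[0,0,0,-0.001,-0.002,0.0948,0.035],[0,0,0,-0.001,-0.002,0.0948,0.035],[0,0,0,-0.001,-0.002,0.075,0.035],[0,0,0,-0.001,-0.002,0.035,0.035],[0,0,0,-0.001,-0.002,-0.02,0.035]],
  ],
)

```text
t: 23.8
eef_pos: [0.5116, -0.3526, 0.1557]
eef_rot: [-0.164, -3.134, -0.001]
contact_force: [-0.1, -0.2, 0.2]
opening: 0.035
```

Run:
```python
from look import *
s,im,cam=wl('w14')
print(goal(s,[.420,-.146,.15],84))
```

```text
t 23.8 pos [ 0.5116 -0.3526  0.1557] phi 84.0 zax [-0.003  0.001 -1.   ] F [-0.1 -0.2  0.2] op 0.035
[0.0007, -0.003, -0.0001, 0.1127, 0.1959, 0.0062]
```

View pics/w14.png

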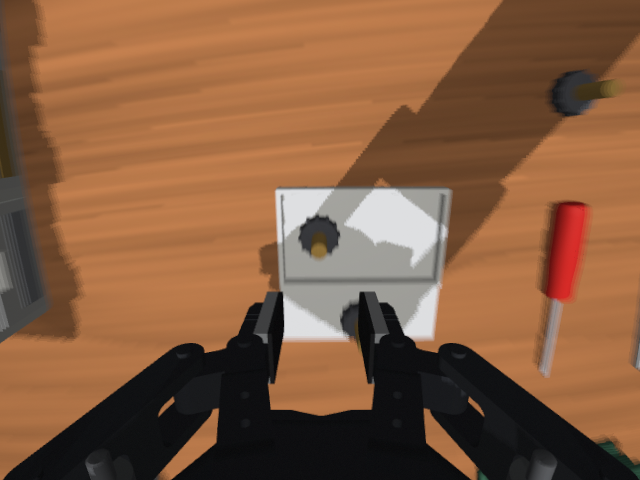

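Foot_a stands upright in the compartment at (319,236). Next is foot_b.

play_rows(
  series=[
    [[0,-0.003,0,0.112,0.196,0.006,0.06],[0,-0.003,0,0.112,0.196,0.006,0.06],[0,-0.003,0,0.112,0.196,0.006,0.06],[0,-0.003,0,0.112,0.196,0.006,0.06],[0,-0.003,0,0.112,0.196,0.006,0.06],[0,-0.003,0,0.112,0.196,0.006,0.06],[0,-0.003,0,0.112,0.196,0.006,0.06],[0,-0.003,0,0.112,0.196,0.006,0.06]],
  ],
)

```text
t: 24.85
eef_pos: [0.4218, -0.1474, 0.149]
eef_rot: [0.166, 3.135, -0.001]
contact_force: [0.6, -0.2, 0.5]
opening: 0.0598
```

Run:
```python
from look import *
s,im,cam=wl('w15')
hsv=cv2.cvtColor(im,cv2.COLOR_BGR2HSV);m=(hsv[:,:,0]>18)&(hsv[:,:,0]<35)&(hsv[:,:,1]>120)&(hsv[:,:,2]>120);z=np.zeros_like(m);z[180:300,280:360]=m[180:300,280:360]
for c,st in blobs(z)[0]: print(c,st); p=onplane(c,.048,cam,s)[0];print(p, goal(s,[p[0],p[1],.035],84))
```

```text
t 24.85 pos [ 0.4218 -0.1474  0.149 ] phi 83.9 zax [ 0.002 -0.001 -1.   ] F [ 0.6 -0.2  0.5] op 0.0598
[320.2 246.2] [313, 239, 16, 15, 182]
[ 0.42019931 -0.14702317  0.048     ] [-0.0007, 0.0019, -0.0011, 0.0018, 0.0003, 0.114]
```

View pics/w15.png

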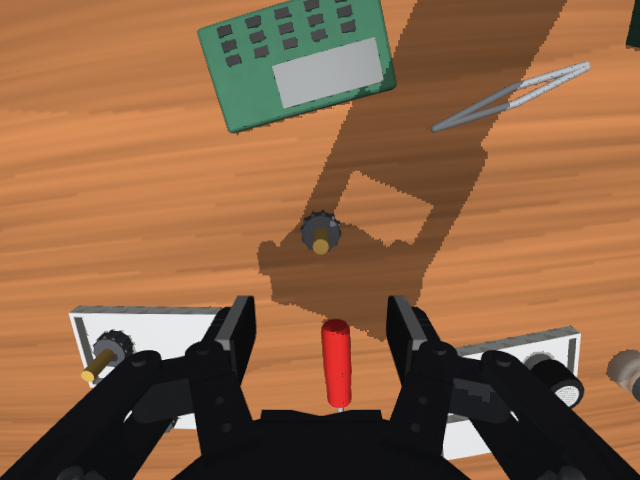

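play_rows(
  series=[
    [[0,0.002,0,0.002,0,0.05,0.06],[0,0.002,0,0.002,0,0.085,0.06],[0,0.002,0,0.002,0,0.105,0.06],[0,0.002,0,0.002,0,0.114,0.06],[0,0.002,0,0.002,0,0.114,0.05],[0,0.002,0,0.002,0,0.114,0.03],[0,0.002,0,0.002,0,0.114,0.012],[0,0.002,0,0.002,0,0.114,0.006],[0,0.002,0,0.002,0,0.114,0.006],[0,0.002,0,0.002,0,0.114,0.006],[0,0.002,0,0.002,0,0.114,0.006],[0,0.002,0,0.002,0,0.114,0.006]],
  ],
  grip_force=40,
)

```text
t: 26.4
eef_pos: [0.4204, -0.1469, 0.0358]
eef_rot: [0.164, 3.136, -0.002]
contact_force: [-0.4, -0.5, 6.0]
opening: 0.0093
```

Run:
```python
from look import *
s=monitor.get_state();info(s)
c=np.array([.5195,-.319]);a=np.radians(-5.8);X=np.array([np.cos(a),np.sin(a)]);Y=np.array([-np.sin(a),np.cos(a)])
t=c-.004*X+.034*Y; print(t,goal(s,[*t,.135],84))
```

```text
t 26.4 pos [ 0.4204 -0.1469  0.0358] phi 84.0 zax [ 0.001 -0.001 -1.   ] F [-0.4 -0.5  6. ] op 0.0093
[ 0.51895639 -0.28476983] [-0.0013, 0.0015, 0.0, -0.1125, -0.127, -0.0989]
```

play_rows(
  series=[
    [[0,0,0,0,0,-0.03,0.006],[0,0,0,0,0,-0.085,0.006],[0,0,0,-0.01,-0.01,-0.1,0.006],[0,0.001,0,-0.1125,-0.127,-0.1,0.006],[0,0.001,0,-0.1125,-0.127,-0.1,0.006],[0,0.001,0,-0.1125,-0.127,-0.1,0.006],[0,0.001,0,-0.1125,-0.127,-0.1,0.006],[0,0.001,0,-0.1125,-0.127,-0.1,0.006],[0,0.001,0,-0.1125,-0.127,-0.1,0.006]],
  ],
)

```text
t: 27.52
eef_pos: [0.5176, -0.2833, 0.1344]
eef_rot: [-0.163, -3.135, -0.0]
contact_force: [-0.3, -0.1, -1.1]
opening: 0.0095
```

Run:
```python
from look import *
s,im,cam=wl('w16')
print(goal(s,[.519,-.285,.040],84))
```

```text
t 27.52 pos [ 0.5176 -0.2833  0.1344] phi 84.0 zax [-0.002  0.    -1.   ] F [-0.3 -0.1 -1.1] op 0.0095
[0.0, -0.0021, 0.0008, -0.0018, -0.0015, 0.0944]
```

View pics/w16.png

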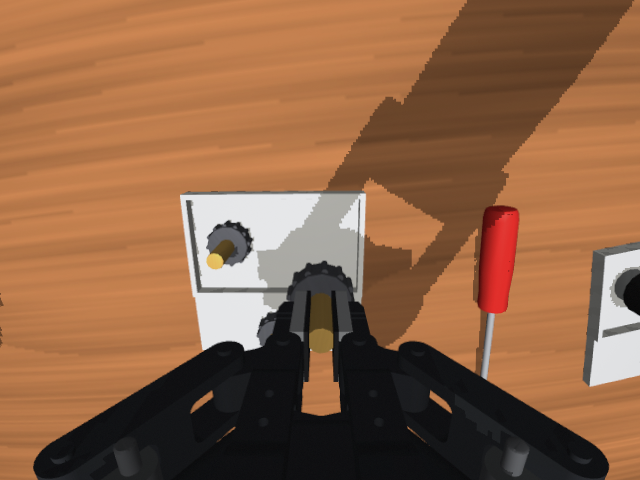

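play_rows(
  series=[
    [[0,-0.002,0,-0.001,-0.0015,0.04,0.006],[0,-0.002,0,-0.001,-0.0015,0.075,0.006],[0,-0.002,0,-0.001,-0.0015,0.089,0.006],[0,-0.002,0,-0.001,-0.0015,0.0935,0.006],[0,-0.002,0,-0.001,-0.0015,0.0945,0.006],[0,-0.002,0,-0.001,-0.0015,0.0945,0.006],[0,-0.002,0,-0.001,-0.0015,0.0945,0.035],[0,-0.002,0,-0.001,-0.0015,0.0945,0.035],[0,-0.002,0,-0.001,-0.0015,0.0945,0.035],[0,-0.002,0,-0.001,-0.0015,0.075,0.035],[0,-0.002,0,-0.001,-0.0015,0.035,0.035],[0,-0.002,0,-0.001,-0.0015,-0.02,0.035]],
  ],
)

```text
t: 29.08
eef_pos: [0.5184, -0.2855, 0.1558]
eef_rot: [-0.165, -3.136, -0.001]
contact_force: [1.1, -0.6, 0.5]
opening: 0.0349
```

play_rows(
  series=[
    [[0,0,0,0.1,0,-0.1,0.06],[0,0,0,0.1,0,-0.1,0.06],[0,0,0,0.1,0,-0.1,0.06],[0,0,0,0.1,0,-0.1,0.06],[0,0,0,0.1,0,-0.1,0.06],[0,0,0,0.1,0,-0.1,0.06],[0,0,0,0.1,0,-0.1,0.06]],
  ],
)

```text
t: 29.95
eef_pos: [0.4197, -0.2752, 0.2533]
eef_rot: [-0.164, -3.136, -0.002]
contact_force: [0.5, -0.4, -0.6]
opening: 0.0601
```

Run:
```python
from look import *
s,im,cam=wl('w17')
for n in('scene','top'): cv2.imwrite(f'pics/{n}9.png',vision.snapshot(n)[:,:,::-1])
```

```text
t 29.95 pos [ 0.4197 -0.2752  0.2533] phi 84.0 zax [-0.001  0.001 -1.   ] F [ 0.5 -0.4 -0.6] op 0.0601
```

View pics/w17.png

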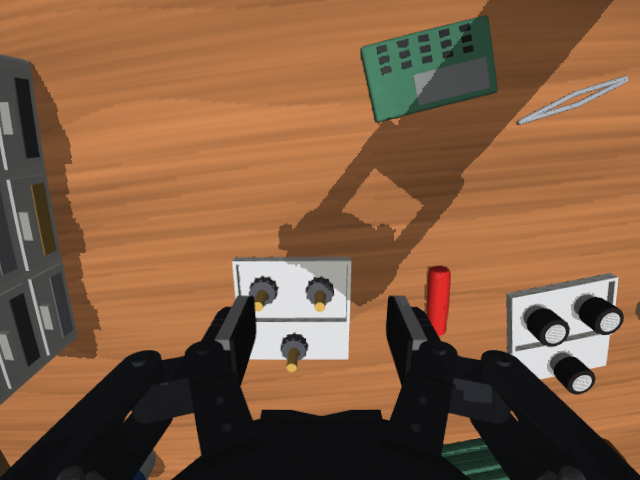

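View pics/scene9.png

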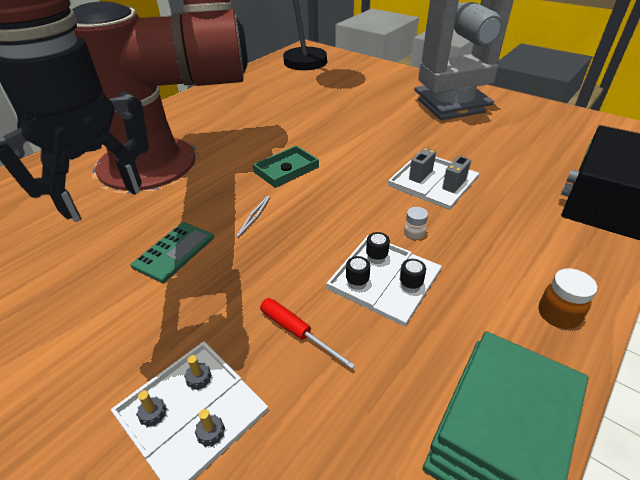

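View pics/top9.png

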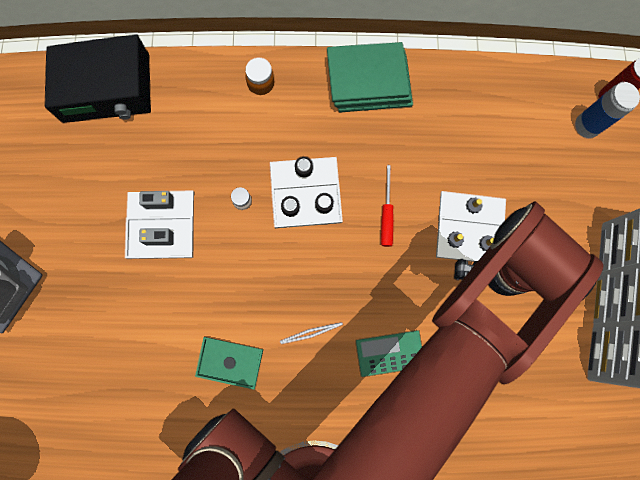

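All five parts stand upright in the right compartments. In the top view the eyepieces are at (291,206) and (324,203), the battery at (157,236) and the feet at (455,240) and (488,243). The jar at (241,198) and the screwdriver at x=388 are where they started, and the arm is clear.

Run:
```python
import cv2,numpy as np
a=cv2.imread('pics/top0.png').astype(int);b=cv2.imread('pics/top9.png').astype(int)
d=np.abs(a-b).max(2)
print('jar diff',d[185:212,228:255].max(),'driver diff',d[160:250,378:398].max())
from plant import hand_in; print(hand_in())
```

```text
jar diff 33 driver diff 32
the job is handed in; nothing more can be done
None
```

All five parts are sorted and the job is handed in, at about 30 s of the 128 s allowed. I gripped each part from above: the eyepieces by the rubber cup, the battery across its short side and the foot screws by the stem. I then lowered each one to the tray floor and let go.

- **Placement:** the last wrist, scene and top pictures show every part upright in the compartment of its matching tray. The gripper was open and well clear.
- **Screwdriver and jar:** both sit at the same pixels as in the first top picture. The largest pixel difference around either was about 33 of 255. I took that for picture noise or shading, not movement, but did not look into it further.
- **Forces:** readings at the end of each move stayed at about 6 N or less.
- **Disagreement:** the top and wrist cameras differed by 2 to 5 mm. I used the wrist readings, apart from small averaging for the tray centres.

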